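# Load the second arbor and lift the carrier level

## Robot

A 7-joint arm with a two-finger parallel gripper is mounted at the origin on the work surface. World frame = base frame: x ahead of the robot, y to its left, z up, the work surface at z = 0. Lengths are in m, angles in rad, forces in N, time in s.
With the tool pointing down it reaches from about 0.4 to 0.875 m from the base axis. Payload 19.3 kg.
Tool frame: the origin (TCP) lies between the finger pads; the fingertips stand 17 mm ahead of it and the grasp point (between the pads) lies 2 mm behind it (bot.tips_ahead is the z of the fingertips in the tool frame, in m); z points along the fingers, y is the direction in which the jaws open and shut (so a half turn about z gives the same grasp; the last joint's range is limited). The gripper opens to 85 mm and grips with 20 to 120 N. Pads are 22 mm wide; open, the fingers measure 114 mm over their backs; the gripper's body (76 mm by 85 mm) begins 54 mm behind the grasp point. The pads swing forward as they close: fully open they stand 13 mm farther back than shut.
Start: joints at [-1.326, 0.521, -0.036, 1.599, 0.021, 1.021, -0.113], TCP at [0.194, 0.594, 0.248] pointing down, gripper open.
Joint ranges: [-2.91, 2.91], [-0.3, 2.13], [-1.5, 1.42], [0.17, 2.43], [-1.26, 4.41], [0.16, 1.93], [-2.52, 2.52]. Speed limits (rad/s): [1.89, 1.89, 2.39, 2.39, 3.01, 3.01, 3.01].

## Interface

Orientations are given as [roll, pitch, yaw] about the fixed x, y, z axes, in that order (R = Rz(yaw) Ry(pitch) Rx(roll)).
In Python, from workcell import telemetry, cams, job, bot gives the robot as it stands.
- The arm moves only by the tool arm_command, never from a script. Its argument "deltas" is a list of rows, each a list of 7 numbers: the opening, from -1 (shut) to 1 (fully open), so that 0 is half open, then the shift along the tool's x, y, z normalised to -1 to 1, where 1 is 150 mm, then the turn, a rotation vector about the tool's x, y, z normalised to -1 to 1, where 1 is 45 degrees. In form: [[hand, tx, ty, tz, rx, ry, rz], ...]. A call has 1 to 8 rows; each row is the pose to reach, as a shift and turn from the pose commanded when the call began, along the tool's axes at that moment; what a row does not reach only later rows make up. A row lasts 1/8 s, in which the tool goes at most 62.5 mm and 10.7 degrees, less where a joint would pass 70% of its speed; a pose out of reach is approached as far as the arm can. A call with a number of a shift or a turn outside -1 to 1 is refused whole. A call with a gripper value outside its range is refused whole. The fingers move at their own pace and stop on an object; "newtons" is the grip in N (left out, the last holds). Time passes only in rows, so rows that repeat a pose let the fingers close. It gives the time, the measured TCP pose, the force and the opening at its end, in the units of the state.
- telemetry.observe(): the state, without advancing time (a new reading comes with each control period).
- cams.grab_frame(name): name is "scene" or "top" or "wrist"; returns the picture (400x640x3 uint8, blue, green, red); there is no depth.
- cams.get_calibration(name): a dict with "fx", "fy", "cx", "cy" (pixels), "k1" (the pictures are not rectified: a ray, as slopes to the right and down, at radius r is drawn at 1 + k1 r^2 times it, then the intrinsics apply), "R" (3x3) and "t" (3): a world point X has camera coordinates R X + t. Camera axes: x right, y down, z forward; pixel columns grow to the right and rows downward; lengths in m; the calibration is good to about 2 mm. A picture is of the moment at which its call begins: read the wrist's pose just before it. get_calibration takes no time and is no camera call; for the wrist camera it gives the pose at the moment of the call.
- job.job_done(): hands the job in, once; it reports no verdict.
The state is a dict: "clock": time; "qpos": joint angles; "qd": joint speeds; "joint_efforts": joint torques, N m; "position": TCP position; "tool_rot": TCP orientation; "force": force on the tool from outside, world axes, zero at the start; "moment": the same for the moment, N m; "grip_width": finger opening in m.
Only numpy, scipy, OpenCV 4.12 (cv2) and the standard library are available. Lean on these libraries where they do the work, as an engineer would, in place of code of your own. Each camera call takes 0.05 s, during which the arm holds its last target.

## Task

Take the steel arbor off the wooden rest and lay it, without dropping it, in the two empty V saddles of the green arbor carrier, so that its thick middle lies between the end plates, and let go of it. Then grip the carrier by the middle of its bridge handle, lift it straight up until its underside is about 12 cm above the bench, and finish holding it there by the handle, level and still, with both arbors in their saddles. Do not shift the other things on the bench.

Things in the scene. Friction and masses are not known exactly. Their poses are not given: they have to be found in the camera images.
- carrier: green loose carrier, 190 (x) x 106 (y) mm, 84 high, 0.35 kg; origin at the centre of its underside, z up. 4 mm floor plate; two end plates 6 mm thick at y = -50 and +50, 41 mm high, each with a V saddle at x = -75 and +75 (V bottom 45, top 62 mm up). The -x saddles are empty and face roughly the robot (yaw within 0.4 rad). It stands left or right of the middle, the rest on the other side
- carrier_handle (a point): centre of the carrier's handle bar, 76 mm above the carrier's underside; the bar runs along the carrier's y, 94 mm free length, is 12 mm wide (along the carrier's x) and 16 mm high, flat sides, free below down to the floor plate; axes are the carrier's
- empty_seat (a point): where the centre of an arbor laid in the empty saddles belongs, arbor axis along the carrier's y: at x = -75, y = 0, z = 56.3 mm in the carrier; axes are the carrier's
- arbor: loose hollow steel arbor (about 0.22 kg) that lies level on the wooden rest: 140 mm long, 16 mm in diameter, thick middle 22 mm in diameter and 60 mm long; origin at its centre on the axis, its y runs along the axis (x and z may be rolled). It is the same either end round
- arbor_loaded: an identical arbor that already lies in the carrier's +x saddles; origin at its centre, y along the axis
- rest: fixed wooden rest, 70 x 130 mm, with two V uprights at y = -50 and +50 mm that carry the arbor with its axis 51 mm above the bench; origin at the centre of its underside, y along the arbor; the space between the uprights is 88 mm wide, its floor 10 mm above the bench
- toolholder: a dark steel tapered tool holder standing on its round flange, 63 mm across, 110 mm high; bystander, origin at the centre of its underside
- eyebolt: a steel eye bolt standing on its collar, 63 mm high, 50 mm wide; bystander, origin at the centre of its underside
- stepblock: a dark steel stair-shaped clamping block, 70 x 32 mm, 60 mm high; bystander, origin at the centre of its underside
- oiler: a white plastic oil bottle with a red cap, 56 mm across, 150 mm high; bystander, origin at the centre of its underside
- chuckkey: a dark steel T-shaped chuck key lying on the bench, about 110 x 90 mm; bystander
- brush: a hand brush lying on the bench; bystander
- wrench: a 200 mm wrench lying on the bench; bystander

How it is judged:
By the outcome, as a careful person would: the job done as asked, in the order asked, and still so for the second after the job is handed in, while the arm keeps its last pose, push and grip.
It also fails if it takes over 54 s, if anything falls off the work surface, if the arm or the gripper's body presses on something with over 40 N, if the wrist force passes 120 N, or if a joint passes its speed limit or range.

## Working session

There is one attempt and no reset: what is moved stays moved. The work goes in short steps, Python scripts to look and compute and a tool call to move; the robot and the scene stay as the last step left them, time stands still between calls to the robot, and variables do not carry over. Pictures are saved under pics/ and viewed, and the job is handed in when it is done.

Besides the shell and the picture viewer there is one more tool, called after "Call:" as name(argument=value, ...), one argument or row to a line, values as JSON. arm_command: Moves the arm, as the interface text tells. Its arguments: {"type":"object","properties":{"deltas":{"type":"array","items":{"type":"array","items":{"type":"number"}}},"newtons":{"type":"number"}},"required":["deltas"]}

```bash
ls; mkdir -p pics
python3 - <<'E'
from workcell import telemetry, cams, job, bot
import cv2
s=telemetry.observe();print(s); print(bot.tips_ahead)
for n in ("scene","top","wrist"):
    c=cams.get_calibration(n);print(n,c)
    cv2.imwrite(f"pics/{n}0.png",cams.grab_frame(n))
E
```

```text
pics
{'clock': 0.0, 'qpos': array([-1.32619346,  0.52202257, -0.03633306,  1.59998883,  0.02117926,
        1.02107398, -0.11278416]), 'qd': array([-1.21350101e-03,  4.08949126e-05,  8.42004636e-04,  1.36272865e-03,
       -1.53897905e-04, -6.77258708e-04,  5.03201573e-04]), 'joint_efforts': array([ 8.25817406e-04, -9.27106190e+01,  1.98006772e+00, -3.69935346e+01,
        1.78566895e-02,  8.17416381e-03, -3.11789293e-06]), 'position': array([0.19344806, 0.59398842, 0.24772717]), 'tool_rot': array([-3.14048543e+00,  5.73414522e-05,  2.82678941e+00]), 'force': array([-0.84680533, -0.76336925,  0.43365446]), 'moment': array([-0.00663871, -0.0140845 ,  0.02376789]), 'grip_width': 0.08565055417458249}
0.017
scene {'fx': 395.1291992969083, 'fy': 395.1291992969083, 'cx': 319.23982757036106, 'cy': 198.96102970787584, 'k1': 0.00809539342225134, 'R': array([[-0.56892298,  0.82234271,  0.00889452],
       [ 0.46421815,  0.330051  , -0.82192934],
       [-0.67884325, -0.46348549, -0.56952001]]), 't': array([ 0.41498754, -0.18141219,  1.49988796])}
top {'fx': 429.00658366342367, 'fy': 429.00658366342367, 'cx': 315.35403299853357, 'cy': 205.19334379826256, 'k1': -0.050377289491308645, 'R': array([[-0.02241661, -0.99973126,  0.00590857],
       [-0.98792793,  0.02124504, -0.15345046],
       [ 0.1532837 , -0.00927708, -0.98813868]]), 't': array([-0.07807364,  0.59084852,  1.1840839 ])}
wrist {'fx': 295.2482034559305, 'fy': 295.2482034559305, 'cx': 320.69773570997745, 'cy': 200.1024697713309, 'k1': -0.0230613563091131, 'R': array([[ 0.31191582,  0.95010905, -0.00114791],
       [ 0.90553926, -0.29691766,  0.30304876],
       [ 0.28758853, -0.09556518, -0.95297436]]), 't': array([-0.62466615, -0.03807679,  0.37990938])}
```

View pics/scene0.png

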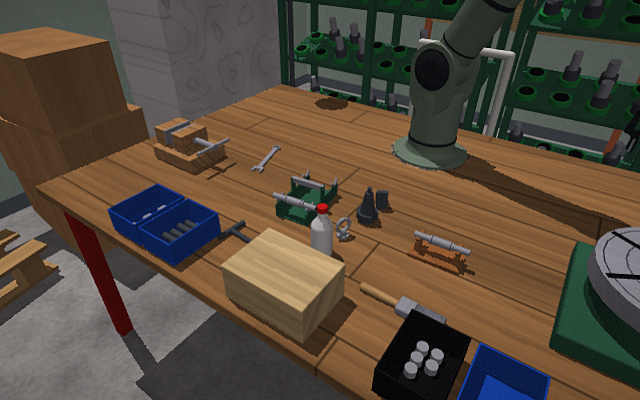

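View pics/top0.png

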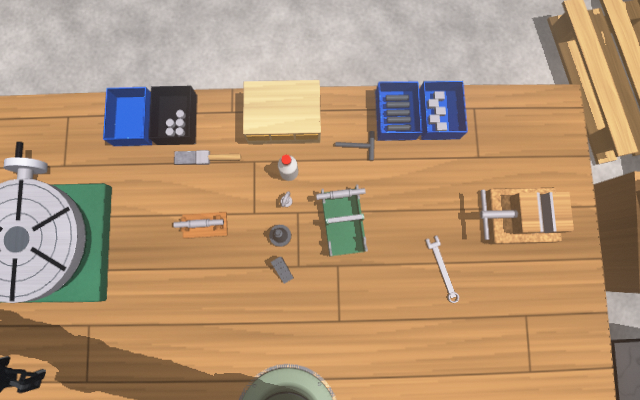

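View pics/wrist0.png

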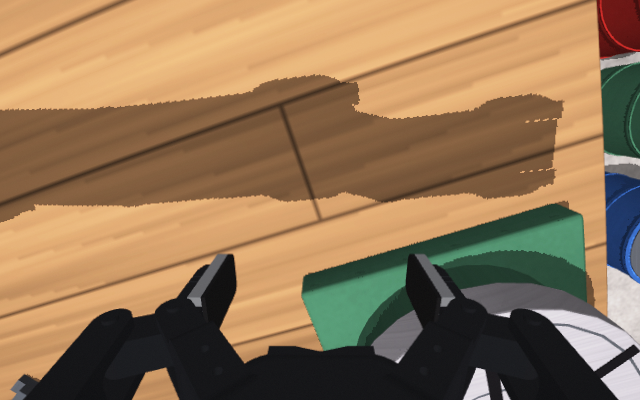

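The top view shows the rest and arbor near (200,224), the carrier near (343,222), and bystanders between them at (280,235), (282,268), (286,200) and (287,165). I'll enlarge the top and scene crops to measure.

Run:
```python
import cv2
t=cv2.imread("pics/top0.png");s=cv2.imread("pics/scene0.png")
def crop(im,x,y,w,h,k,n): cv2.imwrite(n,cv2.resize(im[y:y+h,x:x+w],None,fx=k,fy=k,interpolation=cv2.INTER_CUBIC))
crop(t,160,150,220,140,3.6,"pics/tz.png")
crop(t,300,175,80,90,6.5,"pics/tcar.png")
crop(s,250,160,240,120,3.3,"pics/sz.png")
```

```text
(no output)
```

View pics/tz.png

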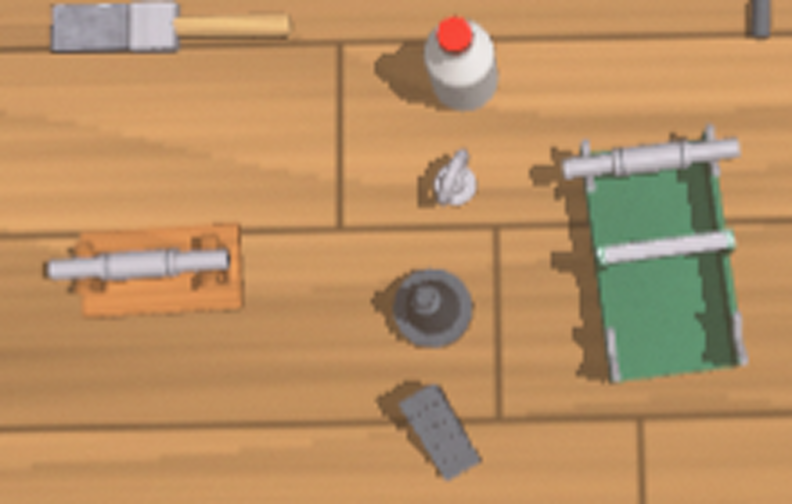

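View pics/tcar.png

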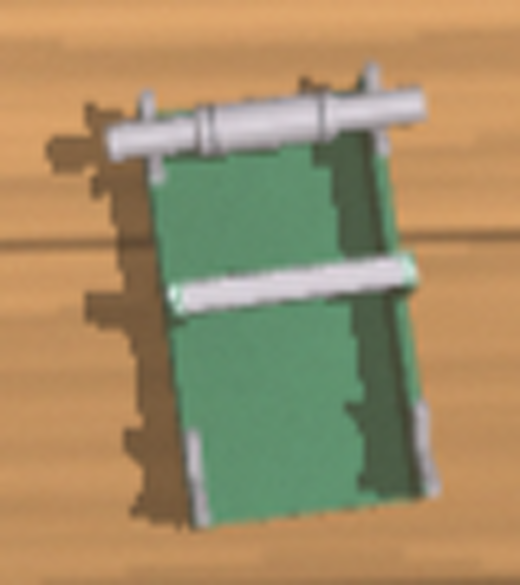

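View pics/sz.png

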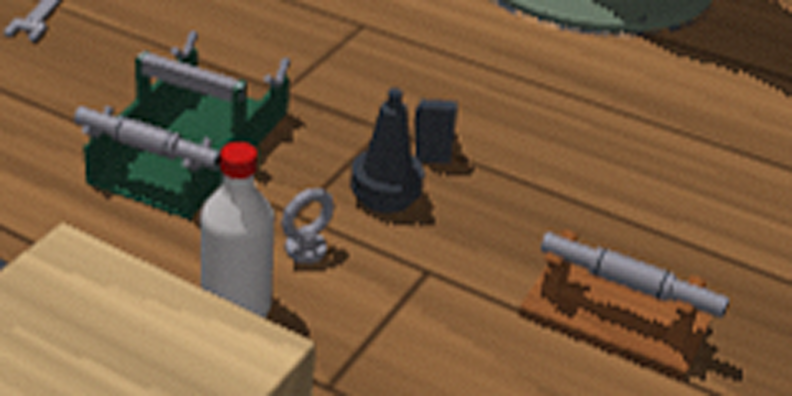

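```bash
cat > h.py <<'E'
import numpy as np, cv2
from scipy.optimize import least_squares
from workcell import telemetry, cams, job, bot
from scipy.spatial.transform import Rotation as Ro
def ray(c,u,v):
    xd=(u-c['cx'])/c['fx'];yd=(v-c['cy'])/c['fy'];rd=np.hypot(xd,yd);r=rd
    for _ in range(20): r=rd/(1+c['k1']*r*r)
    k=r/rd if rd>0 else 1
    return np.array([xd*k,yd*k,1])
def toplane(c,u,v,z):
    d=c['R'].T@ray(c,u,v); o=-c['R'].T@c['t']
    return o+d*(z-o[2])/d[2]
def proj(c,X):
    p=np.asarray(X)@c['R'].T+c['t']; q=p[...,:2]/p[...,2:]
    r2=(q**2).sum(-1,keepdims=True); q=q*(1+c['k1']*r2)
    return q*[c['fx'],c['fy']]+[c['cx'],c['cy']]
def un(p,x0,y0,k): p=np.asarray(p,float); return (p+.5)/k-.5+[x0,y0]
def fit(cs,obs,x0):
    # obs: list of (cam idx, model xyz, uv), pose x,y,yaw
    def f(p):
        c,s=np.cos(p[2]),np.sin(p[2]);r=[]
        for i,m,uv in obs:
            X=[p[0]+c*m[0]-s*m[1],p[1]+s*m[0]+c*m[1],m[2]]
            r+=list(proj(cs[i],np.array(X))-uv)
        return r
    s=least_squares(f,x0); return s.x,np.array(s.fun).reshape(-1,2)
E
python3 - <<'E'
from h import *
T=cams.get_calibration("top");S=cams.get_calibration("scene")
z=lambda p:un(p,160,150,3.6); q=lambda p:un(p,300,175,6.5); s=lambda p:un(p,250,160,3.3)
print("arbor top"); 
e=[toplane(T,*z(p),.051) for p in((47,269),(228,259))];print(e,np.mean(e,0))
e=[toplane(S,*s(p),.051) for p in((547,243),(723,305))];print('scene',e,np.mean(e,0))
# rest base corners
for p in((86,317),(243,307)): print('rest',toplane(T,*z(p),.01))
A=[([x,y,zz]) for x,y,zz in []]
obs=[(0,[0.075,.070,.0563],q((112,140))),(0,[.075,-.070,.0563],q((422,102))),
(0,[0,.050,.084],q((177,298))),(0,[0,-.050,.084],q((411,270))),
(0,[-.095,.053,.0],q((195,526))),(0,[-.095,-.050,.045],q((433,495)))]
x,r=fit([T,S],obs,[.5,-.1,0]);print(x);print(r)
obs2=[(1,[.075,-.070,.0563],s((82,115))),(1,[0,-.047,.084],s((142,56))),(1,[0,.047,.084],s((240,86)))]
x,r=fit([T,S],obs2,x);print('scene',x);print(r)
for n,p,h in(("tool",(432,308),0.01),("tooltop",(426,298),.11),("step",(440,435),.06),("eye",(455,190),.01),("oiler",(455,33),.15)): print(n,toplane(T,*z(p),h))
E
```

```text
arbor top
[array([0.54173394, 0.31612677, 0.051     ]), array([0.54672169, 0.17248281, 0.051     ])] [0.54422782 0.24430479 0.051     ]
scene [array([0.54734534, 0.17470256, 0.051     ]), array([0.5390588 , 0.30953449, 0.051     ])] [0.54320207 0.24211852 0.051     ]
rest [0.50661316 0.29650421 0.01      ]
rest [0.5121837  0.16843341 0.01      ]
[ 0.54542856 -0.17187467  0.10372186]
[[-0.40756042  0.24781696]
 [ 0.42945945  0.08765452]
 [ 0.28290851 -0.15878736]
 [ 0.06654196 -0.34685464]
 [-0.23570878  0.31669514]
 [-0.14931311 -0.12811181]]
scene [ 0.54576226 -0.16966386  0.12554681]
[[-0.46155422  0.48550143]
 [ 1.06768423  0.27842372]
 [-0.5762978  -0.73659562]]
tool [0.50816129 0.01488682 0.01      ]
tooltop [0.50713113 0.01173901 0.11      ]
step [0.40579176 0.0059887  0.06      ]
eye [ 0.6047111  -0.00494468  0.01      ]
oiler [ 0.69968604 -0.01466045  0.15      ]
```

```bash
cat >> h.py <<'E'
def plan(x,y,z,yaw,s=None):
    s=s or telemetry.observe()
    R0=Ro.from_euler('xyz',s['tool_rot']); R1=Ro.from_euler('xyz',[np.pi,0,yaw])
    d=R0.inv().apply(np.array([x,y,z])-s['position'])/.15
    w=(R0.inv()*R1).as_rotvec()/(np.pi/4)
    print('clk',round(s['clock'],2),'pos',s['position'].round(4),'rpy',s['tool_rot'].round(4),'q',s['qpos'].round(2))
    print('shift',d.round(4),'turn',w.round(4), 'F',s['force'].round(1),'w',s['grip_width'].round(4))
E
python3 -c "
from h import *
plan(.544,.243,.20,1.616)"
```

```text
clk 0.15 pos [0.1935 0.5941 0.2479] rpy [-3.1408e+00  1.0000e-04  2.8268e+00] q [-1.33  0.52 -0.04  1.6   0.02  1.02 -0.11]Traceback (most recent call last):
  File "<string>", line 3, in <module>
    plan(.544,.243,.20,1.616)
    ~~~~^^^^^^^^^^^^^^^^^^^^^
  File "h.py", line 33, in plan
    print('shift',d.round(4),'turn',w.round(4), 'F',s['force'].round(1),'w',s['grip_width'].round(4))
                                                                            ^^^^^^^^^^^^^^^^^^^^^
AttributeError: 'float' object has no attribute 'round'
```

```bash
sed -i "s/s\['grip_width'\].round(4)/round(float(s['grip_width']),4)/" h.py; python3 -c "
from h import *
plan(.544,.243,.20,1.616)"
```

```text
clk 0.15 pos [0.1935 0.5941 0.2479] rpy [-3.1408e+00  1.0000e-04  2.8268e+00] q [-1.33  0.52 -0.04  1.6   0.02  1.02 -0.11]
shift [-2.9465 -1.5016  0.3206] turn [-8.0000e-04  7.0000e-04  1.5416e+00] F [-0.1 -0.9 -0.7] w 0.0853
```

Call:
arm_command(
  deltas=[
    [1,-0.3,-0.15,0,0,0,0.15],
    [1,-0.65,-0.33,0,0,0,0.33],
    [1,-1,-0.5,0,0,0,0.5],
    [1,-1,-0.5,0,0,0,0.5],
  ],
)

```text
clock: 0.65
position: [0.3165, 0.4732, 0.2485]
tool_rot: [-3.142, 0.002, 2.426]
force: [-0.0, 0.2, 0.1]
grip_width: 0.0853
```

```bash
python3 -c "
from h import *
plan(.544,.243,.20,1.616)"
```

```text
clk 0.65 pos [0.3165 0.4732 0.2485] rpy [-3.1416e+00  1.8000e-03  2.4258e+00] q [-1.15  0.43  0.08  1.75 -0.04  0.96 -0.19]
shift [-2.1506 -0.1625  0.3272] turn [9.000e-04 2.200e-03 1.031e+00] F [-0.   0.2  0.1] w 0.0853
```

Call:
arm_command(
  deltas=[
    [1,-0.35,-0.02,0.03,0,0,0.16],
    [1,-0.7,-0.04,0.06,0,0,0.33],
    [1,-1,-0.06,0.1,0,0,0.48],
    [1,-1,-0.06,0.1,0,0,0.48],
  ],
)

```text
clock: 1.15
position: [0.423, 0.3698, 0.2329]
tool_rot: [-3.141, 0.001, 2.052]
force: [-0.5, 0.3, 1.0]
grip_width: 0.0855
```

```bash
python3 -c "
from h import *
plan(.544,.243,.20,1.616)"
```

```text
clk 1.15 pos [0.423  0.3698 0.2329] rpy [-3.1412e+00  1.5000e-03  2.0517e+00] q [-0.97  0.45  0.2   1.79 -0.11  0.91 -0.24]
shift [-1.1221  0.3244  0.2206] turn [-1.000e-04  1.900e-03  5.548e-01] F [-0.5  0.3  1. ] w 0.0855
```

Call:
arm_command(
  deltas=[
    [1,-0.35,0.1,0.07,0,0,0.18],
    [1,-0.7,0.2,0.14,0,0,0.36],
    [1,-1,0.32,0.2,0,0,0.555],
    [1,-1,0.32,0.2,0,0,0.555],
    [1,-1,0.32,0.2,0,0,0.555],
  ],
)

```text
clock: 1.78
position: [0.5329, 0.2633, 0.203]
tool_rot: [-3.141, -0.0, 1.624]
force: [-0.0, -0.4, -0.7]
grip_width: 0.0852
```

```bash
python3 -c "
from h import *
plan(.544,.243,.20,1.616)
c=cams.get_calibration('wrist');im=cams.grab_frame('wrist')
cv2.imwrite('pics/w1.png',im)
import pickle;pickle.dump(c,open('pics/w1.pkl','wb'))
print(-c['R'].T@c['t'], proj(c,np.array([.544,.243,.051])))"
```

```text
clk 1.77 pos [0.5329 0.2633 0.203 ] rpy [-3.1407e+00 -3.0000e-04  1.6239e+00] q [-0.78  0.55  0.31  1.74 -0.21  0.89 -0.32]
shift [-0.1389  0.067   0.02  ] turn [-0.0011 -0.0004  0.01  ] F [-0.  -0.4 -0.7] w 0.0852
[0.52917408 0.34101587 0.32813468] [330.82763033 210.24790965]
```

View pics/w1.png

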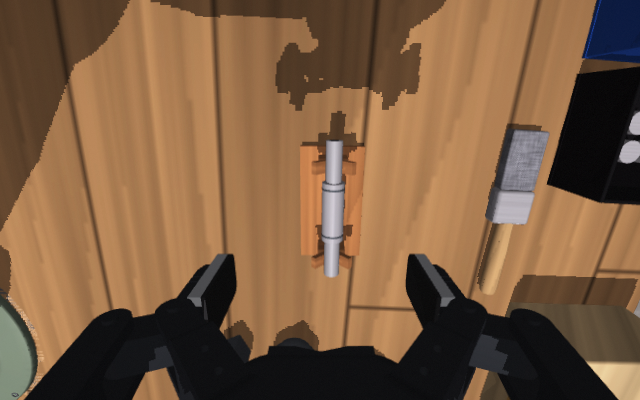

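Run:
```python
from h import *
import pickle
c=pickle.load(open('pics/w1.pkl','rb'));im=cv2.imread('pics/w1.png')
cv2.imwrite('pics/w1z.png',cv2.resize(im[120:290,270:400],None,fx=3.4,fy=3.4,interpolation=cv2.INTER_CUBIC))
```

```text
(no output)
```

View pics/w1z.png

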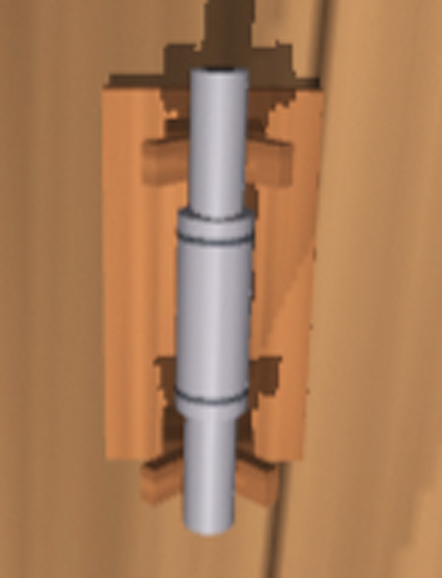

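Run:
```python
from h import *
import pickle
c=pickle.load(open('pics/w1.pkl','rb'));z=lambda p:un(p,270,120,3.4)
P=lambda p,h:toplane(c,*z(p),h)
for a,b,h in(((217.5,72),(208.5,525),.059),((215,243),(212,404),.062)):
    A,B=P(a,h),P(b,h);d=B-A;print(A.round(4),B.round(4),((A+B)/2).round(4),np.hypot(*d[:2]),np.arctan2(-d[0],d[1]))
for p in((105,88),(322,90),(302,460),(106,460)):print(P(p,.01).round(4))
```

```text
[0.542  0.3121 0.059 ] [0.548  0.1755 0.059 ] [0.545  0.2438 0.059 ] 0.13673867363072761 -3.0977243705809063
[0.5442 0.266  0.062 ] [0.5464 0.2175 0.062 ] [0.5453 0.2417 0.062 ] 0.048562949724466654 -3.0962337822199153
[0.5094 0.3001 0.01  ]
[0.5776 0.303  0.01  ]
[0.5829 0.1733 0.01  ]
[0.5136 0.1697 0.01  ]
```

```bash
python3 -c "
from h import *
plan(.545,.2425,.10,1.615)"
```

```text
clk 1.82 pos [0.5327 0.2636 0.2032] rpy [-3.1410e+00 -6.0000e-04  1.6244e+00] q [-0.78  0.54  0.31  1.74 -0.21  0.89 -0.32]
shift [-0.145   0.0748  0.688 ] turn [-0.0008 -0.0008  0.0119] F [-0.1  1.2  0.4] w 0.0855
```

Call:
arm_command(
  deltas=[
    [0.3,-0.145,0.075,0.2,0,0,0.012],
    [0.3,-0.145,0.075,0.45,0,0,0.012],
    [0.3,-0.145,0.075,0.688,0,0,0.012],
    [0.3,-0.145,0.075,0.688,0,0,0.012],
    [0.3,-0.145,0.075,0.688,0,0,0.012],
  ],
)

```text
clock: 2.45
position: [0.5462, 0.2417, 0.1015]
tool_rot: [3.141, -0.001, 1.613]
force: [-0.8, -0.1, -0.5]
grip_width: 0.0555
```

```bash
python3 -c "
from h import *
plan(.545,.2425,.048,1.615)
c=cams.get_calibration('wrist');im=cams.grab_frame('wrist')
cv2.imwrite('pics/w2.png',im)
import pickle;pickle.dump(c,open('pics/w2.pkl','wb'))"
```

```text
clk 2.45 pos [0.5462 0.2417 0.1015] rpy [ 3.1405e+00 -8.0000e-04  1.6131e+00] q [-0.7   0.69  0.26  1.8  -0.26  0.69 -0.24]
shift [ 0.0051 -0.008   0.3567] turn [ 0.0014 -0.001  -0.0024] F [-0.8 -0.1 -0.5] w 0.0555
```

View pics/w2.png

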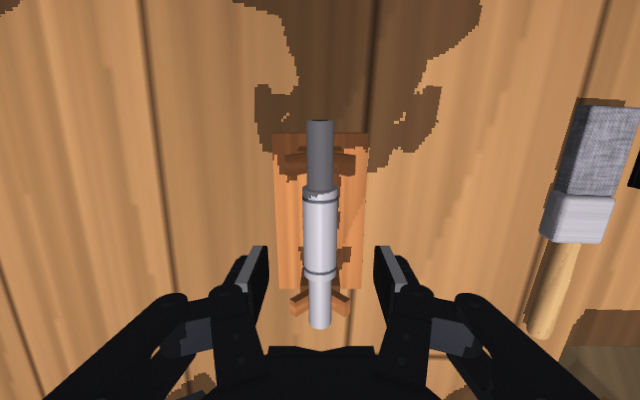

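The arbor at column 320 is midway between the fingertips at 258 and 385, so I'm going down.

Call:
arm_command(
  deltas=[
    [0.3,0.003,-0.004,0.12,0,0,0],
    [0.3,0.003,-0.004,0.24,0,0,0],
    [0.3,0.003,-0.004,0.355,0,0,0],
    [0.3,0.003,-0.004,0.355,0,0,0],
    [0.3,0.003,-0.004,0.355,0,0,0],
  ],
)

```text
clock: 3.12
position: [0.5455, 0.2412, 0.047]
tool_rot: [3.142, 0.0, 1.612]
force: [-0.5, 0.4, 0.3]
grip_width: 0.0554
```

Call:
arm_command(
  deltas=[
    [-1,0,0,0,0,0,0],
    [-1,0,0,0,0,0,0],
    [-1,0,0,0,0,0,0],
    [-1,0,0,0,0,0,0],
    [-1,0,0,0,0,0,0],
    [-1,0,0,0,0,0,0],
  ],
  newtons=60,
)

```text
clock: 3.88
position: [0.5456, 0.2414, 0.0474]
tool_rot: [3.141, -0.0, 1.612]
force: [-0.7, -0.2, 6.0]
grip_width: 0.0204
```

```bash
python3 -c "
from h import *
plan(.545,.2425,.048,1.615)"
```

```text
clk 3.88 pos [0.5456 0.2414 0.0474] rpy [ 3.1408e+00 -4.0000e-04  1.6117e+00] q [-0.67  0.77  0.23  1.82 -0.29  0.59 -0.22]
shift [ 0.0075 -0.004  -0.0041] turn [ 0.001  -0.0005 -0.0042] F [-0.7 -0.2  6. ] w 0.0204
```

Call:
arm_command(
  deltas=[
    [-1,0,0,-0.06,0,0,0],
    [-1,0,0,-0.13,0,0,0],
    [-1,0,0,-0.2,0,0,0],
    [-1,0,0,-0.3,0,0,0],
    [-1,0,0,-0.4,0,0,0],
    [-1,0,0,-0.4,0,0,0],
    [-1,0,0,-0.4,0,0,0],
  ],
)

```text
clock: 4.75
position: [0.5451, 0.2413, 0.1067]
tool_rot: [-3.141, 0.0, 1.612]
force: [-0.2, 1.5, -2.2]
grip_width: 0.0202
```

```bash
python3 -c "
from h import *
plan(.545,.2425,.048,1.615)
c=cams.get_calibration('wrist');im=cams.grab_frame('wrist')
cv2.imwrite('pics/w3.png',im)
im=cams.grab_frame('scene')
cv2.imwrite('pics/s3.png',cv2.resize(im[120:280,350:520],None,fx=3.5,fy=3.5,interpolation=cv2.INTER_CUBIC))
import pickle;pickle.dump(c,open('pics/w3.pkl','wb'))"
```

```text
clk 4.75 pos [0.5451 0.2413 0.1067] rpy [-3.1414  0.      1.6118] q [-0.7   0.68  0.27  1.8  -0.26  0.7  -0.25]
shift [ 0.0082 -0.0006  0.3913] turn [-0.0003  0.     -0.004 ] F [-0.2  1.5 -2.2] w 0.0202
```

View pics/w3.png

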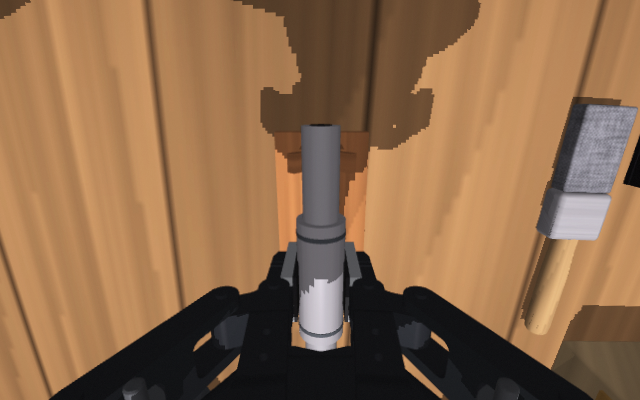

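View pics/s3.png

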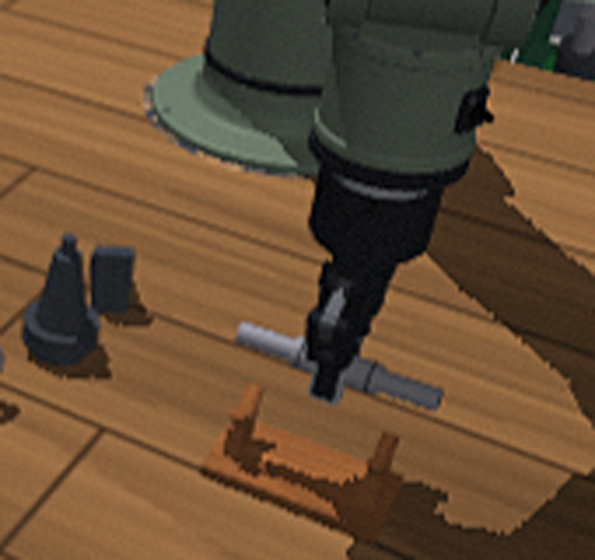

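Run:
```python
from h import *
import pickle
c=pickle.load(open('pics/w3.pkl','rb'))
for zz in(.106,.109,.112):
    A=toplane(c,321,241,zz+.011);B=toplane(c,320.5,340,zz+.011);E=toplane(c,321,126,zz+.008)
    print(zz,A.round(4),B.round(4),np.linalg.norm(A-B),((A+B)/2).round(4),E.round(4), 'centre from end',(E[1]+.07).round(4))
```

```text
0.106 [0.5445 0.2643 0.117 ] [0.5463 0.2118 0.117 ] 0.05261872589833078 [0.5454 0.2381 0.117 ] [0.5427 0.3119 0.114 ] centre from end 0.3819
0.109 [0.5445 0.2658 0.12  ] [0.5462 0.2146 0.12  ] 0.05124299081572218 [0.5453 0.2402 0.12  ] [0.5427 0.312  0.117 ] centre from end 0.382
0.112 [0.5444 0.2672 0.123 ] [0.5461 0.2174 0.123 ] 0.049867255733113534 [0.5453 0.2423 0.123 ] [0.5426 0.3122 0.12  ] centre from end 0.3822
```

```bash
python3 -c "
from h import *
plan(.545,.2413,.22,1.612)
plan(.471,-.180,.22,1.68)"
```

```text
clk 4.85 pos [0.5451 0.2412 0.1063] rpy [-3.1408e+00  4.0000e-04  1.6118e+00] q [-0.7   0.68  0.27  1.8  -0.26  0.7  -0.25]
shift [ 6.000e-04 -9.000e-04 -7.577e-01] turn [-0.001   0.0005 -0.0003] F [-0.4 -0.3 -2.7] w 0.0206
clk 4.85 pos [0.5451 0.2412 0.1063] rpy [-3.1408e+00  4.0000e-04  1.6118e+00] q [-0.7   0.68  0.27  1.8  -0.26  0.7  -0.25]
shift [-2.7855 -0.6088 -0.7563] turn [-0.001   0.0004 -0.0869] F [-0.4 -0.3 -2.7] w 0.0206
```

Call:
arm_command(
  deltas=[
    [-1,0,0,-0.2,0,0,0],
    [-1,0,0,-0.45,0,0,0],
    [-1,-0.2,-0.05,-0.76,0,0,0],
    [-1,-0.45,-0.1,-0.76,0,0,-0.01],
    [-1,-0.7,-0.15,-0.76,0,0,-0.02],
    [-1,-1,-0.22,-0.76,0,0,-0.03],
    [-1,-1,-0.22,-0.76,0,0,-0.03],
  ],
)

```text
clock: 5.72
position: [0.518, 0.0866, 0.2208]
tool_rot: [-3.141, 0.001, 1.631]
force: [0.2, 1.0, -2.0]
grip_width: 0.0206
```

Call:
arm_command(
  deltas=[
    [-1,-0.25,-0.05,0,0,0,-0.01],
    [-1,-0.5,-0.1,0,0,0,-0.02],
    [-1,-0.75,-0.15,0,0,0,-0.03],
    [-1,-1,-0.22,0,0,0,-0.03],
    [-1,-1,-0.22,0,0,0,-0.03],
  ],
)

```text
clock: 6.35
position: [0.4948, -0.064, 0.2207]
tool_rot: [-3.141, 0.001, 1.655]
force: [0.5, 0.3, -2.3]
grip_width: 0.0205
```

```bash
python3 -c "
from h import *
plan(.471,-.180,.22,1.68)"
```

```text
clk 6.35 pos [ 0.4948 -0.064   0.2207] rpy [-3.1411e+00  7.0000e-04  1.6550e+00] q [-0.28  0.38  0.37  1.97 -0.18  0.82  0.28]
shift [-0.7574 -0.223   0.0054] turn [-0.0006  0.0008 -0.0318] F [ 0.5  0.3 -2.3] w 0.0205
```

Call:
arm_command(
  deltas=[
    [-1,-0.25,-0.07,0,0,0,-0.01],
    [-1,-0.5,-0.14,0,0,0,-0.02],
    [-1,-0.757,-0.223,0,0,0,-0.032],
    [-1,-0.757,-0.223,0,0,0,-0.032],
    [-1,-0.757,-0.223,0,0,0,-0.032],
    [-1,-0.757,-0.223,0,0,0,-0.032],
  ],
)

```text
clock: 7.1
position: [0.4724, -0.1765, 0.2207]
tool_rot: [-3.142, -0.0, 1.686]
force: [-0.4, 0.1, -2.5]
grip_width: 0.0203
```

```bash
python3 -c "
from h import *
plan(.471,-.180,.22,1.68)
c=cams.get_calibration('wrist');im=cams.grab_frame('wrist')
cv2.imwrite('pics/w4.png',im)
cv2.imwrite('pics/w4z.png',cv2.resize(im[60:300,260:520],None,fx=2.4,fy=2.4,interpolation=cv2.INTER_CUBIC))
import pickle;pickle.dump(c,open('pics/w4.pkl','wb'))"
```

```text
clk 7.1 pos [ 0.4724 -0.1765  0.2207] rpy [-3.1415e+00 -4.0000e-04  1.6858e+00] q [-0.06  0.39  0.39  1.96 -0.2   0.83  0.55]
shift [-0.0223 -0.0121  0.0047] turn [-0.0001 -0.0005  0.0074] F [-0.4  0.1 -2.5] w 0.0203
```

View pics/w4.png

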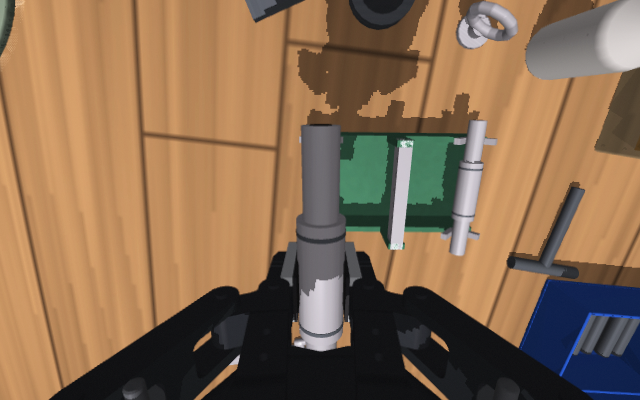

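View pics/w4z.png

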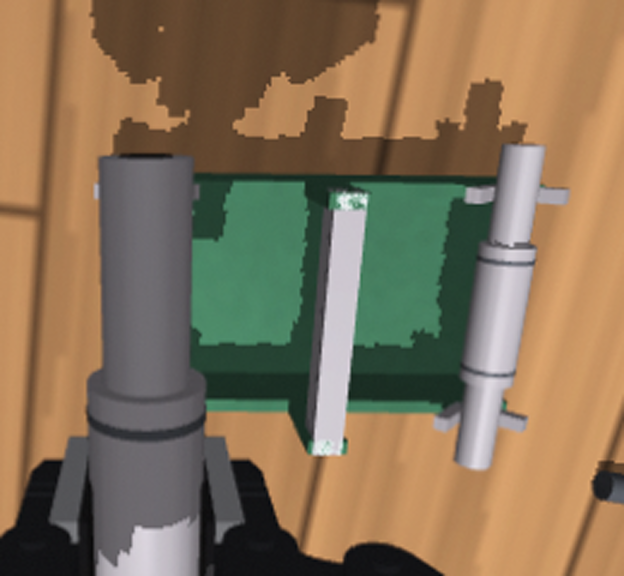

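Run:
```python
from h import *
import pickle
c=pickle.load(open('pics/w4.pkl','rb'));T=cams.get_calibration('top')
z=lambda p:un(p,260,60,2.4);q=lambda p:un(p,300,175,6.5)
A=[(0,[0,.053,.084],z((349,192))),(0,[0,-.053,.084],z((327,455))),
(0,[.075,-.070,.0643],z((475,467)))  ,(0,[.075,.070,.060],z((524,145)))]
B=[(1,[0.075,.070,.0563],q((112,140))),(1,[.075,-.070,.0563],q((422,102))),
(1,[0,.050,.084],q((177,298))),(1,[0,-.050,.084],q((411,270))),
(1,[-.095,.053,.0],q((195,526))),(1,[-.095,-.050,.045],q((433,495)))]
for n,o in(("wrist",A),("wrist handle",A[:2]),("both",A+B)):
    x,r=fit([c,T],o,[.5455,-.17,.1]);print(n,x.round(4));print(r.round(2).tolist())
    R=lambda a,b:(x[0]+np.cos(x[2])*a-np.sin(x[2])*b,x[1]+np.sin(x[2])*a+np.cos(x[2])*b);print('seat',R(-.075,0))
for p,h in(((508,259),.067),((489,376),.067)):print(toplane(c,*z(p),h))
# far-left plate: visible saddle tips of the empty end
print(z((97,190)),z((197,190)))
for y in(.05,):
  for a in(-.093,-.057): print(proj(c,np.array([*R(a,y),.062])))
```

```text
wrist [ 0.5456 -0.1711  0.1059]
[[-0.39, 0.1], [-1.2, -0.22], [1.18, 0.89], [0.55, -0.49]]
seat (np.float64(0.4710667335040166), np.float64(-0.17904203034011873))
wrist handle [ 0.5464 -0.1711  0.1138]
[[-0.0, 0.14], [-0.0, -0.18]]
seat (np.float64(0.4719005306208354), np.float64(-0.17958737155438062))
both [ 0.5456 -0.1712  0.106 ]
[[-0.45, 0.22], [-1.24, -0.11], [1.15, 0.97], [0.49, -0.38], [-0.69, 0.25], [0.13, -0.02], [0.05, -0.18], [-0.17, -0.45], [-0.38, 0.29], [-0.31, -0.24]]
seat (np.float64(0.4710458488746268), np.float64(-0.1791684141156529))
[ 0.6142495  -0.13818895  0.067     ]
[ 0.61952773 -0.18804641  0.067     ]
[300.125 138.875] [341.79166667 138.875     ]
[300.1911765  139.86800716]
[338.15558524 140.12249088]
```

```bash
python3 -c "
from h import *
plan(.4712,-.1795,.085,1.678)"
```

```text
clk 7.15 pos [ 0.4723 -0.1767  0.2207] rpy [-3.1415e+00 -3.0000e-04  1.6857e+00] q [-0.06  0.39  0.39  1.96 -0.2   0.83  0.55]
shift [-0.0183 -0.0096  0.905 ] turn [-0.0001 -0.0004  0.0099] F [ 0.7  0.1 -2.4] w 0.0201
```

Call:
arm_command(
  deltas=[
    [-1,-0.018,-0.01,0.2,0,0,0.01],
    [-1,-0.018,-0.01,0.4,0,0,0.01],
    [-1,-0.018,-0.01,0.6,0,0,0.01],
    [-1,-0.018,-0.01,0.8,0,0,0.01],
    [-1,-0.018,-0.01,0.905,0,0,0.01],
    [-1,-0.018,-0.01,0.905,0,0,0.01],
    [-1,-0.018,-0.01,0.905,0,0,0.01],
  ],
)

```text
clock: 8.02
position: [0.4712, -0.1808, 0.086]
tool_rot: [3.141, 0.0, 1.676]
force: [0.3, 0.4, -2.3]
grip_width: 0.0202
```

```bash
python3 -c "
from h import *
plan(.4712,-.1795,.0525,1.678)
c=cams.get_calibration('wrist');im=cams.grab_frame('wrist')
cv2.imwrite('pics/w5.png',im)
im=cams.grab_frame('scene')
cv2.imwrite('pics/s5.png',cv2.resize(im[120:250,250:400],None,fx=4,fy=4,interpolation=cv2.INTER_CUBIC))"
```

```text
clk 8.03 pos [ 0.4712 -0.1808  0.086 ] rpy [3.1405e+00 4.0000e-04 1.6763e+00] q [ 0.04  0.61  0.28  2.05 -0.32  0.52  0.66]
shift [0.0084 0.0004 0.2233] turn [ 0.0014  0.0005 -0.0022] F [ 0.3  0.4 -2.3] w 0.0202
```

View pics/w5.png

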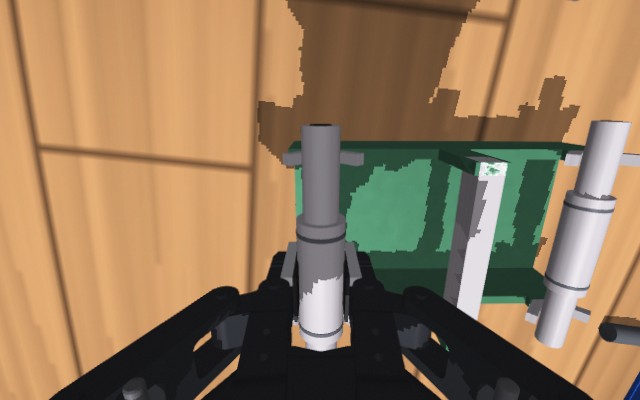

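View pics/s5.png

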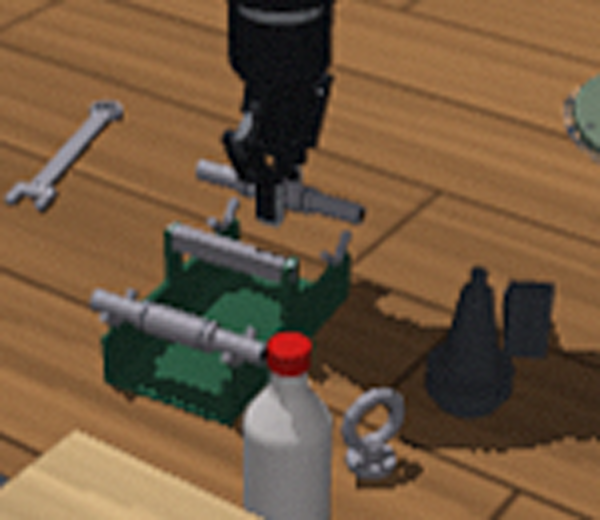

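The arbor axis at column 320 lies over the far saddle (284–363, middle 323), and the handle and loaded arbor are clear. Lowering it now.

Call:
arm_command(
  deltas=[
    [-1,0.008,0.005,0.07,0,0,0],
    [-1,0.008,0.005,0.13,0,0,0],
    [-1,0.008,0.005,0.17,0,0,0],
    [-1,0.008,0.005,0.2,0,0,0],
    [-1,0.008,0.005,0.21,0,0,0],
    [-1,0.008,0.005,0.217,0,0,0],
    [-1,0.008,0.005,0.217,0,0,0],
  ],
)

```text
clock: 9.0
position: [0.4719, -0.1795, 0.0528]
tool_rot: [3.14, 0.0, 1.676]
force: [2.9, 0.6, -0.9]
grip_width: 0.02
```

```bash
python3 -c "
from h import *
plan(.4712,-.1795,.0525,1.678)"
```

```text
clk 9.0 pos [ 0.4719 -0.1795  0.0528] rpy [3.1405e+00 4.0000e-04 1.6762e+00] q [ 0.07  0.67  0.24  2.06 -0.34  0.45  0.67]
shift [ 0.0004 -0.0046  0.0022] turn [ 0.0014  0.0005 -0.0022] F [ 2.9  0.6 -0.9] w 0.02
```

Call:
arm_command(
  deltas=[
    [-1,0,0.005,0.002,0,0,0],
    [-1,0,0.007,0.004,0,0,0],
    [-1,0,0.007,0.006,0,0,0],
  ],
)

```text
clock: 9.38
position: [0.4724, -0.1794, 0.0521]
tool_rot: [3.141, 0.0, 1.676]
force: [-2.2, 0.8, 17.8]
grip_width: 0.0205
```

Call:
arm_command(
  deltas=[
    [-1,0,-0.001,-0.002,0,0,0],
    [-1,0,-0.001,-0.003,0,0,0],
  ],
)

```text
clock: 9.62
position: [0.4724, -0.1794, 0.0523]
tool_rot: [3.141, 0.0, 1.676]
force: [0.5, -1.3, 3.5]
grip_width: 0.0202
```

Call:
arm_command(
  deltas=[
    [-0.45,0,0,0,0,0,0],
    [-0.4,0,0,0,0,0,0],
    [-0.3,0,0,0,0,0,0],
    [-0.1,0,0,0,0,0,0],
    [0.1,0,0,0,0,0,0],
    [0.1,0,0,0,0,0,0],
    [0.1,0,0,0,0,0,0],
  ],
)

```text
clock: 10.5
position: [0.4723, -0.1793, 0.0521]
tool_rot: [3.142, 0.0, 1.676]
force: [0.4, -0.3, 0.9]
grip_width: 0.0468
```

```bash
python3 -c "
from h import *
plan(.4712,-.1795,.0525,1.678)
im=cams.grab_frame('wrist')
cv2.imwrite('pics/w6.png',im)"
```

```text
clk 10.5 pos [ 0.4723 -0.1793  0.0521] rpy [3.1416 0.     1.6761] q [ 0.07  0.67  0.24  2.06 -0.34  0.45  0.67]
shift [-0.0005 -0.0071 -0.0025] turn [ 0.      0.     -0.0024] F [ 0.4 -0.3  0.9] w 0.0468
```

View pics/w6.png

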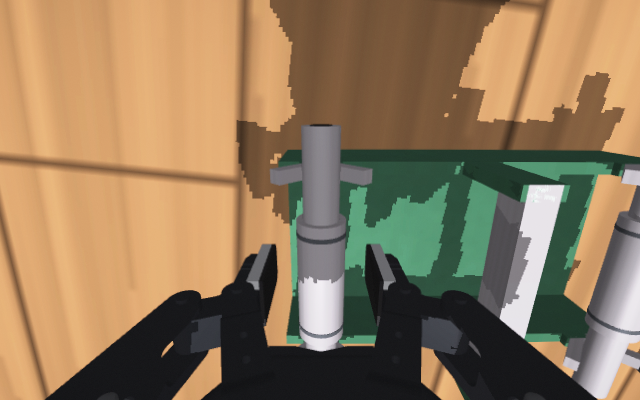

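Call:
arm_command(
  deltas=[
    [0.1,0,0,-0.1,0,0,0],
    [0.1,0,0,-0.3,0,0,0],
    [0.1,0,0,-0.6,0,0,0],
    [0.1,0,0,-1,0,0,0],
    [0.1,0,0,-1,0,0,0],
    [0.1,0,0,-1,0,0,0],
  ],
)

```text
clock: 11.3
position: [0.4721, -0.1791, 0.2026]
tool_rot: [3.141, -0.0, 1.676]
force: [-1.1, -0.3, 0.1]
grip_width: 0.0469
```

```bash
python3 -c "
from h import *
plan(.5464,-.1711,.20,1.68)"
```

```text
clk 11.3 pos [ 0.4721 -0.1791  0.2026] rpy [ 3.1408e+00 -1.0000e-04  1.6764e+00] q [-0.05  0.42  0.39  1.97 -0.22  0.79  0.57]
shift [0.0007 0.4981 0.0178] turn [ 0.001  -0.0001 -0.0046] F [-1.1 -0.3  0.1] w 0.0469
```

Call:
arm_command(
  deltas=[
    [0.1,0,0.2,0.1,0,0,0],
    [0.1,0,0.4,0.2,0,0,0],
    [0.1,0,0.498,0.3,0,0,0],
    [0.1,0,0.498,0.3,0,0,0],
    [0.1,0,0.498,0.3,0,0,0],
  ],
)

```text
clock: 11.92
position: [0.5456, -0.1718, 0.157]
tool_rot: [-3.14, -0.0, 1.676]
force: [-0.0, 0.5, -0.4]
grip_width: 0.0472
```

```bash
python3 -c "
from h import *
plan(.5464,-.1711,.074,1.68)
c=cams.get_calibration('wrist');im=cams.grab_frame('wrist')
cv2.imwrite('pics/w7.png',im)
import pickle;pickle.dump(c,open('pics/w7.pkl','wb'))"
```

```text
clk 11.93 pos [ 0.5456 -0.1718  0.157 ] rpy [-3.1403e+00 -1.0000e-04  1.6755e+00] q [-0.05  0.58  0.35  1.84 -0.27  0.77  0.56]
shift [0.0039 0.0066 0.5531] turn [-0.0016 -0.0001 -0.0057] F [-0.   0.5 -0.4] w 0.0472
```

View pics/w7.png

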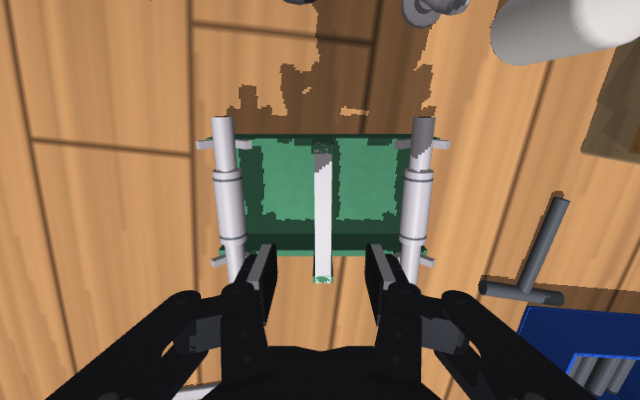

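Run:
```python
from h import *
import pickle
c=pickle.load(open('pics/w7.pkl','rb'))
im=cv2.imread('pics/w7.png');cv2.imwrite('pics/w7z.png',cv2.resize(im[100:300,180:460],None,fx=2.8,fy=2.8,interpolation=cv2.INTER_CUBIC))
A=toplane(c,322,143,.084);B=toplane(c,322.5,283,.084);d=A-B
print(A,B,(A+B)/2,np.linalg.norm(d),np.arctan2(-d[0],d[1]))
for a,b in(((227,176),(233,238)),((418,176),(414,238))):
    A=toplane(c,*a,.067);B=toplane(c,*b,.067);d=A-B;print((A+B)/2,np.linalg.norm(d),np.arctan2(-d[0],d[1]))
```

```text
[ 0.54093873 -0.11733656  0.084     ] [ 0.55240859 -0.22386173  0.084     ] [ 0.54667366 -0.17059914  0.084     ] 0.10714088357572364 0.10725954115764291
[ 0.47564842 -0.17595755  0.067     ] 0.05068055093949391 0.10060247505911403
[ 0.61852831 -0.16122724  0.067     ] 0.050682742443310225 0.13935652726742456
```

View pics/w7z.png

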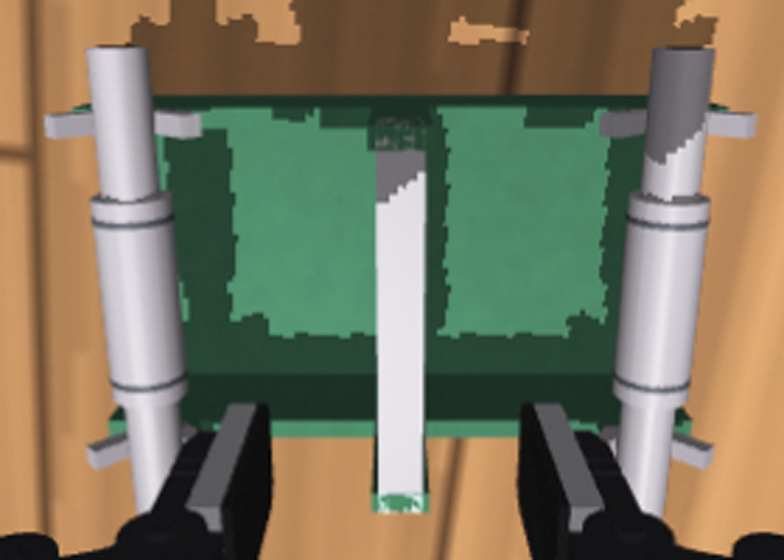

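Call:
arm_command(
  deltas=[
    [0.1,0.006,0.007,0.12,0,0,-0.003],
    [0.1,0.006,0.007,0.25,0,0,-0.003],
    [0.1,0.006,0.007,0.4,0,0,-0.003],
    [0.1,0.006,0.007,0.5,0,0,-0.003],
    [0.1,0.006,0.007,0.56,0,0,-0.003],
    [0.1,0.006,0.007,0.56,0,0,-0.003],
    [0.1,0.006,0.007,0.56,0,0,-0.003],
  ],
)

```text
clock: 12.85
position: [0.5477, -0.1706, 0.0736]
tool_rot: [3.141, 0.0, 1.678]
force: [-0.4, 0.0, -0.4]
grip_width: 0.0469
```

```bash
python3 -c "
from h import *
plan(.5467,-.1708,.073,1.678)"
```

```text
clk 12.85 pos [ 0.5477 -0.1706  0.0736] rpy [3.1409e+00 3.0000e-04 1.6784e+00] q [-0.    0.71  0.29  1.87 -0.33  0.61  0.6 ]
shift [-0.0007 -0.0071  0.0043] turn [0.0009 0.0003 0.0006] F [-0.4  0.  -0.4] w 0.0469
```

Call:
arm_command(
  deltas=[
    [-0.2,0,-0.005,0,0,0,0],
    [-0.45,0,-0.005,0,0,0,0],
    [-0.6,0,-0.005,0,0,0,0],
    [-0.7,0,-0.005,0,0,0,0],
    [-1,0,-0.005,0,0,0,0],
    [-1,0,-0.005,0,0,0,0],
    [-1,0,-0.005,0,0,0,0],
    [-1,0,-0.005,0,0,0,0],
  ],
  newtons=90,
)

```text
clock: 13.85
position: [0.5468, -0.1705, 0.0734]
tool_rot: [3.141, -0.0, 1.678]
force: [-1.5, 1.6, 4.6]
grip_width: 0.0101
```

```bash
python3 -c "
from h import *
plan(.5467,-.1708,.193,1.678)
im=cams.grab_frame('wrist')
cv2.imwrite('pics/w8.png',im)"
```

```text
clk 13.85 pos [ 0.5468 -0.1705  0.0734] rpy [ 3.1414 -0.      1.6785] q [-0.    0.71  0.29  1.88 -0.33  0.61  0.6 ]
shift [-1.700e-03 -7.000e-04 -7.976e-01] turn [ 0.0003 -0.      0.0006] F [-1.5  1.6  4.6] w 0.0101
```

View pics/w8.png

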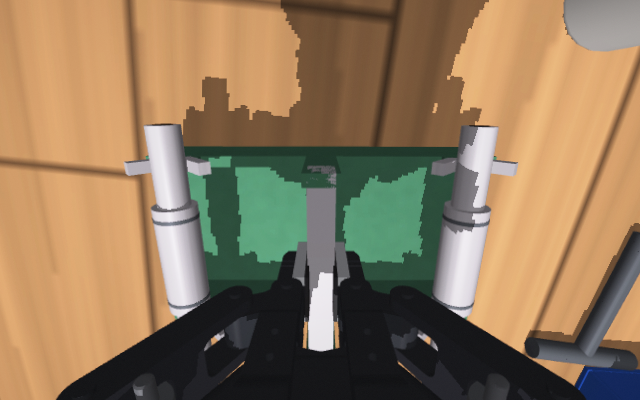

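The handle is gripped at width 10 mm, with arbors at columns 165–180 and 460–480, both seated. Starting a gentle straight lift.

Call:
arm_command(
  deltas=[
    [-1,0,0,-0.01,0,0,0],
    [-1,0,0,-0.03,0,0,0],
    [-1,0,0,-0.06,0,0,0],
    [-1,0,0,-0.1,0,0,0],
    [-1,0,0,-0.15,0,0,0],
    [-1,0,0,-0.2,0,0,0],
    [-1,0,0,-0.2,0,0,0],
  ],
)

```text
clock: 14.78
position: [0.5471, -0.1706, 0.1038]
tool_rot: [3.141, 0.0, 1.679]
force: [0.0, 0.7, -8.5]
grip_width: 0.0104
```

```bash
python3 -c "
from h import *
plan(.5467,-.1708,.193,1.678)
im=cams.grab_frame('wrist')
cv2.imwrite('pics/w9.png',im)
im=cams.grab_frame('scene')
cv2.imwrite('pics/s9.png',cv2.resize(im[120:250,250:400],None,fx=4,fy=4,interpolation=cv2.INTER_CUBIC))"
```

```text
clk 14.78 pos [ 0.5471 -0.1706  0.1038] rpy [3.1405e+00 4.0000e-04 1.6786e+00] q [-0.02  0.66  0.31  1.87 -0.31  0.66  0.59]
shift [-0.0013 -0.002  -0.5944] turn [0.0014 0.0005 0.0008] F [ 0.   0.7 -8.5] w 0.0104
```

View pics/w9.png

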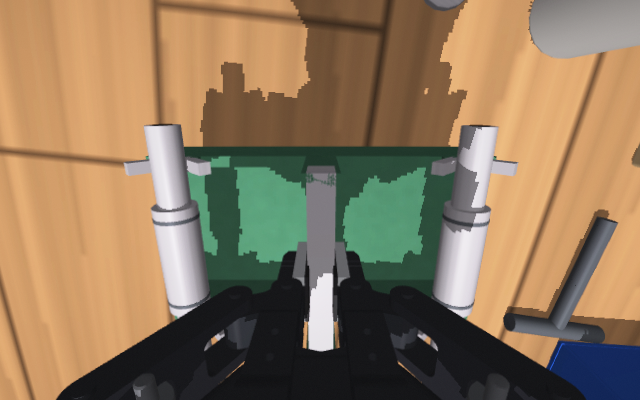

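View pics/s9.png

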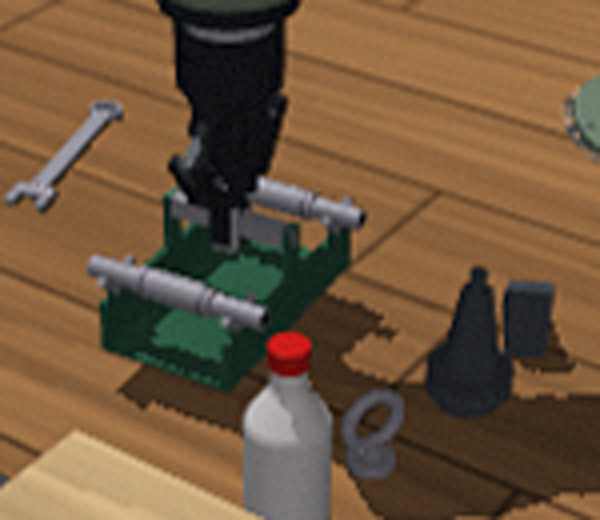

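The carrier is level with both arbors seated, and nothing has shifted against the gripper compared with w8. Weight reads 8.5 N. Lifting the rest of the way.

Call:
arm_command(
  deltas=[
    [-1,0,0,-0.03,0,0,0],
    [-1,0,0,-0.1,0,0,0],
    [-1,0,0,-0.2,0,0,0],
    [-1,0,0,-0.32,0,0,0],
    [-1,0,0,-0.43,0,0,0],
    [-1,0,0,-0.52,0,0,0],
    [-1,0,0,-0.57,0,0,0],
    [-1,0,0,-0.594,0,0,0],
  ],
)

```text
clock: 15.88
position: [0.5467, -0.1705, 0.1925]
tool_rot: [3.141, 0.0, 1.679]
force: [-0.2, -0.2, -8.1]
grip_width: 0.0106
```

Call:
arm_command(
  deltas=[
    [-1,0,0,0,0,0,0],
    [-1,0,0,0,0,0,0],
    [-1,0,0,0,0,0,0],
    [-1,0,0,0,0,0,0],
  ],
)

```text
clock: 16.38
position: [0.5467, -0.1705, 0.192]
tool_rot: [-3.141, -0.0, 1.679]
force: [-0.4, 0.0, -7.7]
grip_width: 0.0107
```

```bash
python3 -c "
from h import *
plan(.5467,-.1708,.1935,1.678)
s=telemetry.observe();print(abs(s['qd']).max(),s['moment'])
im=cams.grab_frame('wrist')
cv2.imwrite('pics/w10.png',im)
im=cams.grab_frame('scene')
cv2.imwrite('pics/s10.png',cv2.resize(im[100:260,250:450],None,fx=3.5,fy=3.5,interpolation=cv2.INTER_CUBIC))
cv2.imwrite('pics/t10.png',cams.grab_frame('top'))"
```

```text
clk 16.38 pos [ 0.5467 -0.1705  0.192 ] rpy [-3.1412 -0.      1.6785] q [-0.07  0.54  0.37  1.81 -0.25  0.84  0.54]
shift [-0.0018  0.0001 -0.01  ] turn [-0.0004 -0.      0.0007] F [-0.4  0.  -7.7] w 0.0107
0.0024839801325494733 [ 0.00122422  0.03054454 -0.01907445]
```

View pics/w10.png

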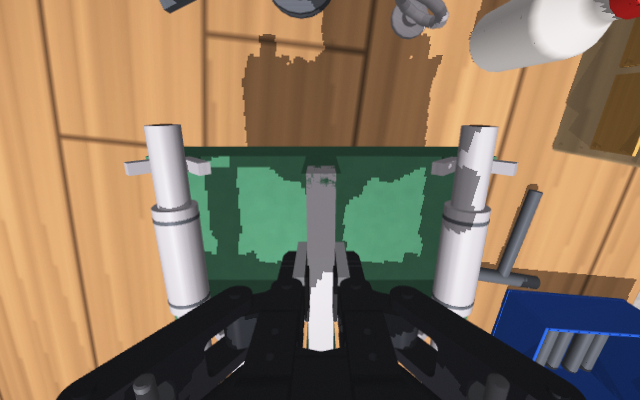

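View pics/s10.png

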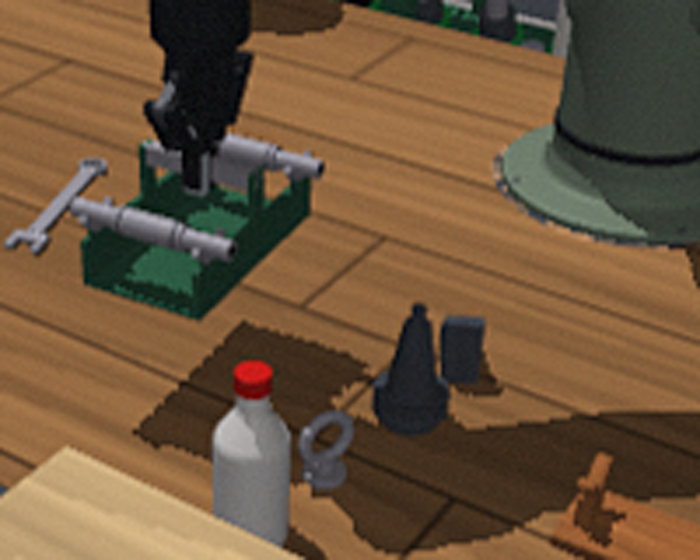

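View pics/t10.png

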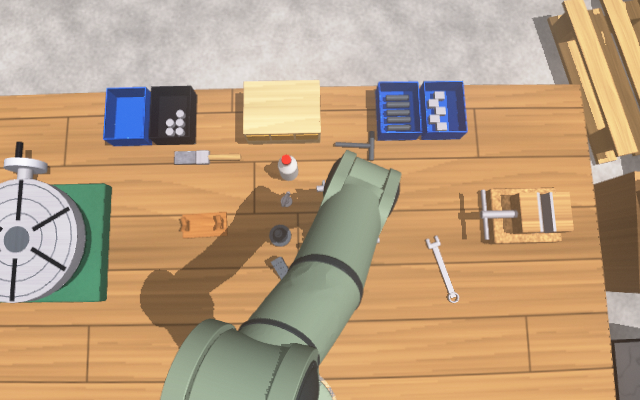

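The carrier hangs level and still, raised 118.6 mm, with both arbors seated and the bystanders where they were. Handing in.

```bash
python3 -c "
from h import *
print(job.job_done());s=telemetry.observe();print(s['clock'],s['position'],s['grip_width'],s['force'])"
```

```text
the job is handed in; nothing more can be done
None
the job is handed in; nothing more can be done
```

I laid the arbor in the carrier's empty saddles and let go. I then gripped the carrier by the middle of its bridge handle, lifted it straight up, and handed the job in while holding it there.

At the last check (16.4 s on the clock), the underside was about 11.9 cm above the bench. The tool was vertical to within 0.001 rad and at rest. The force reading matched the weight of the carrier and both arbors, at about 7.7 N.

The final pictures show the carrier level, both arbors in their saddles with the thick middles between the end plates, and no bystander visibly moved. In the overhead view, though, the arm hid the carrier and part of the eye bolt and step block; both show in place in the scene view.

- **Force on seating:** the arbor was briefly pressed into its saddles with about 18 N. I eased that to about 3.5 N before letting go.
- **Grip width:** the gripper read about 1.5–2 mm narrower than the nominal sizes, 20 mm on the 22 mm arbor and 10.5 mm on the 12 mm handle. Nothing slipped.

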